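Find the stiff push-lock valve

ROBOT

A 6-joint arm with a two-finger parallel gripper is mounted at the origin on the work surface. World frame = base frame: x ahead of the robot, y to its left, z up, the work surface at z = 0. Lengths are in m, angles in rad, forces in N, time in s.
With the tool pointing down it reaches from about 0.35 to 1 m from the base axis. Payload 7.1 kg.
Tool frame: the origin (TCP) lies midway between the tips of the shut fingers; the grasp point (between the pads) lies 19 mm behind it; z points along the fingers, y is the line along which they close (so a half turn about z gives the same grasp; the last joint's range is limited). The gripper opens to 85 mm and grips with 20 to 120 N. Pads are 22 mm wide; open, the fingers measure 114 mm over their backs; the gripper's body (76 mm by 85 mm) begins 54 mm behind the grasp point. The pads swing forward as they close: fully open they stand 13 mm farther back than shut.
Start: joints at [-1.146, 0.423, 1.63, -0, 1.089, -0.019], TCP at [0.268, -0.564, 0.193] pointing down, gripper open.
Joint ranges: [-3, 3], [-0.9, 2.11], [0.09, 2.58], [-1.31, 4.45], [0.11, 2.69], [-2.54, 2.54]. Speed limits (rad/s): [2.39, 2.39, 3.01, 3.14, 3.14, 3.14].

INTERFACE

Orientations are given as a unit quaternion [w, x, y, z].
In Python, from plant import telemetry, viewer, bot gives the robot as it stands.
- The arm moves only by the tool arm_command, never from a script. Its argument "steps" is one flat list of numbers, 7 for each row, row after row: the shift along the tool's x, y, z in mm, then the turn, a rotation vector about the tool's x, y, z in degrees, then the opening, from 0 (shut) to 1 (fully open). A call has 1 to 8 rows; each row is the pose to reach, as a shift and turn from the pose commanded when the call began, along the tool's axes at that moment; what a row does not reach only later rows make up. A row lasts 1/10 s, in which the tool goes at most 50 mm and 8.59 degrees, less where a joint would pass 70% of its speed; a pose out of reach is approached as far as the arm can. A call with a gripper value outside its range is refused whole. The fingers move at their own pace and stop on an object; the grip force is fixed at half the most. Time passes only in rows, so rows that repeat a pose let the fingers close. It gives the time, the measured TCP pose, the force, the opening and the grip force at its end, in the units of the state.
- telemetry.read_state(): the state, without advancing time (a new reading comes with each control period).
- viewer.camera(name): name is "scene" or "side" or "wrist"; returns (picture, depth): 384x512x3 uint8, blue, green, red; 384x512 float32, m along the optical axis (not along the pixel's ray), 0 where there is no reading.
- viewer.camera_model(name): a dict with "fx", "fy", "cx", "cy" (pixels), "extrinsics" (4x4, takes a point from camera to world coordinates). Camera axes: x right, y down, z forward; pixel columns grow to the right and rows downward; lengths in m; the calibration is good to about 2 mm. A picture is of the moment at which its call begins: read the wrist's pose just before it. camera_model takes no time and is no camera call; for the wrist camera it gives the pose at the moment of the call.
- bot.hand_in(): hands the job in; it is judged then, once.
The state is a dict: "time_s": time; "q": joint angles; "qd": joint speeds; "effort": joint torques, N m; "tcp_pos": TCP position; "ee_rot": TCP orientation; "force": force on the tool from outside, world axes, zero at the start; "ft_torque": the same for the moment, N m; "opening": opening from 0.0 (shut) to 1.0 (fully open); "finger_force": force on a finger pad.
Only numpy, scipy, OpenCV 4.12 (cv2) and the standard library are available. Lean on these libraries where they do the work, as an engineer would, in place of code of your own. Each camera call takes 0.05 s, during which the arm holds its last target. There are 200 camera calls.

TASK

Function-check the three returned push-lock valves on the counter: press each green button straight down until it clicks and stays in, easing off at the click, because more than 20 N on a button ruins its seat. One of the three is stiff and takes about twice the push of the others: set that one down upright in the red reject tray, without dropping it, and leave the two good ones standing where they are and the loose fittings undisturbed.

Things in the scene. Friction and masses are not known exactly. Their poses are not given: they have to be found in the camera images.
- valve_a: air valve, one of three alike (one is stiff: the tags a, b, c do not tell which), upright, about 150 g. Aluminium block 30 (x) x 32 (y) x 44 mm tall, y faces free for gripping; brass fittings 15 mm thick stick out 18 mm at -x (z 31 mm) and +x (z 15 mm); black collar 31 mm wide up to z 54; green button, see its joint. Origin: centre of the underside, z up the button's axis.
- valve_b: as valve_a: same shape, size and frame
- valve_c: as valve_a: same shape, size and frame
- valve_a_button (a joint): green button's travel, m: 0 out, 0.007 locked on its stop. 23 mm wide, centred; flat top 66 mm above the underside when out, +-2 mm from valve to valve; the cap itself gives 1 mm per 15 N. The push peaks near 2.5 mm (good valve 4.5 to 7 N, stiff one 11 to 13 N), falls to nothing near 6.3 mm, where it snaps in and stays. Short of that it springs back.
- valve_b_button (a joint): as valve_a_button, for valve_b
- valve_c_button (a joint): as valve_a_button, for valve_c
- tray: red plastic reject tray, fixed on the counter, open at the top: outside 160 mm (x) by 150 mm (y) by 40 mm high, walls 4 mm, floor 4 mm thick, empty. Origin: centre of the underside.
- nipple: brass hexagon nipple standing on end, 31 mm across, 40 mm tall, bystander. Origin: centre of the underside.
- elbow: steel elbow fitting lying flat, 24 mm high, arms reach 34 mm along its +x and 28 mm along its -y, bystander. Origin: under its corner block.
- cap: red plastic protective cap standing on its 32 mm flange, 22 mm tall, bystander. Origin: centre of the underside.

How it is judged:
By the outcome, as a careful person would: the job done as asked, in the order asked, and still so for the second after the job is handed in, with the robot touching nothing.
It also fails if it takes over 72 s, if anything falls off the work surface, if the arm or the gripper's body presses on something with over 40 N, if the wrist force passes 120 N, or if a joint passes its speed limit or range.

## Working session

There is one attempt and no reset: what is moved stays moved. The work goes in short steps, Python scripts to look and compute and a tool call to move; the robot and the scene stay as the last step left them, time stands still between calls to the robot, and variables do not carry over. Pictures are saved under pics/ and viewed, at most 10 in all, crops included, and the job is handed in when it is done.

Besides the shell and the picture viewer there is one more tool, called after "Emit:" by a JSON object that holds its "method" and its "body". arm_command: Moves the arm, as the interface text tells. Its arguments: {"type":"object","properties":{"steps":{"type":"array","items":{"type":"number"}}},"required":["steps"]}

```bash
ls; mkdir -p pics
python3 - <<'E'
from plant import telemetry, viewer, bot
import cv2,numpy as np
s=telemetry.read_state();print(s)
for n in("scene","side"):
    p,d=viewer.camera(n);m=viewer.camera_model(n);print(n,m)
    cv2.imwrite(f"pics/{n}0.png",p);np.savez(f"{n}0.npz",p=p,d=d,**m)
p=np.hstack([cv2.imread("pics/scene0.png"),cv2.imread("pics/side0.png")])
E
```

```text
pics
{'time_s': 0.0, 'q': array([-1.14602137e+00,  4.23866631e-01,  1.63069726e+00, -5.98931091e-06,
        1.08860044e+00, -1.89312905e-02]), 'qd': array([ 0.00164476,  0.00018612, -0.00066316, -0.00108135,  0.00182575,
        0.00291422]), 'effort': array([ 6.03422541e-04, -5.57381344e+01, -2.81736445e+01,  6.02208365e-05,
        7.36289425e-03, -3.00898058e-06]), 'tcp_pos': array([ 0.26811378, -0.56389184,  0.19222679]), 'ee_rot': array([-7.69180384e-04,  9.75490760e-01,  2.20038997e-01, -1.60969409e-04]), 'force': array([ 0.38842189, -0.41630471, -0.11826621]), 'ft_torque': array([-0.02724425,  0.00067061, -0.01619575]), 'finger_force': 0.0, 'opening': 0.9981235025112499}
scene {'fx': 348.45092241045995, 'fy': 348.45092241045995, 'cx': 257.0269421082892, 'cy': 192.39075880798814, 'extrinsics': array([[-0.76388749,  0.45055158, -0.46203806,  0.95923502],
       [ 0.64517588,  0.54976899, -0.53056775,  0.4594812 ],
       [ 0.01496606, -0.70338988, -0.71064667,  0.66369949],
       [ 0.        ,  0.        ,  0.        ,  1.        ]])}
side {'fx': 425.4388039821156, 'fy': 425.4388039821156, 'cx': 257.46782635965434, 'cy': 185.809088509641, 'extrinsics': array([[-0.96703343, -0.18118234,  0.1789394 ,  0.40757819],
       [-0.25430592,  0.72360118, -0.64166177,  0.52425927],
       [-0.01322297, -0.66601373, -0.74582227,  0.67347589],
       [ 0.        ,  0.        ,  0.        ,  1.        ]])}
```

View pics/scene0.png

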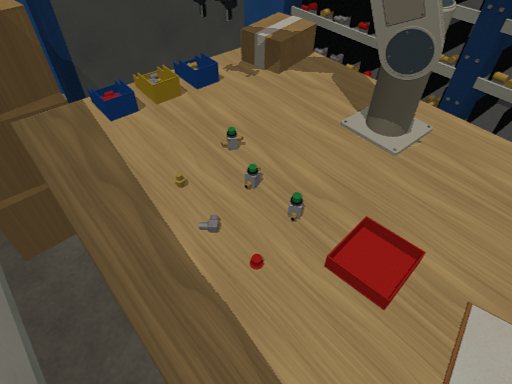

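View pics/side0.png

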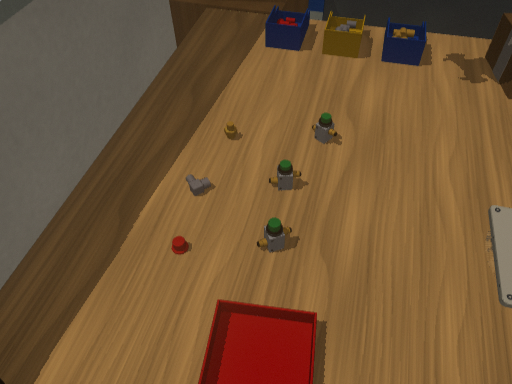

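The scene view shows the valves at (232,138), (253,176) and (297,206), and the tray at (375,260). The nipple is at (180,181), the elbow at (210,224) and the cap at (257,261). The side view shows the valves at (325,128), (286,174) and (275,234).

```bash
cat > h.py <<'E'
import numpy as np,cv2
def cloud(d,m):
    v,u=np.mgrid[:d.shape[0],:d.shape[1]]
    c=np.stack([(u-m['cx'])/m['fx']*d,(v-m['cy'])/m['fy']*d,d],-1)
    E=m['extrinsics'];P=c@E[:3,:3].T+E[:3,3];P[d<=0]=np.nan;return P
def masks(p):
    h=cv2.cvtColor(p,cv2.COLOR_BGR2HSV);H,S,V=[h[...,i].astype(int) for i in range(3)]
    return dict(green=(H>45)&(H<85)&(S>120)&(V>40),red=((H<6)|(H>174))&(S>150),
      brass=(H>15)&(H<30)&(S>130),grey=(S<60)&(V>60))
E
python3 - <<'E'
from h import *
for n in("scene","side"):
    z=np.load(f"{n}0.npz");p,d=z['p'],z['d'];P=cloud(d,z);M=masks(p)
    k,l,st,c=cv2.connectedComponentsWithStats(M['green'].astype(np.uint8))
    print(n)
    for i in range(1,k):
        if st[i,4]<25: continue
        Q=P[l==i];zt=np.nanpercentile(Q[:,2],90);T=Q[Q[:,2]>zt-.004]
        b=np.nanmean(T,0);print(' green',c[i].round(),st[i,4],'top',T.mean(0).round(4),'zmax',zt.round(4))
        r=np.hypot(P[...,0]-b[0],P[...,1]-b[1])
        for nm,lo,hi in(('fit',.019,.036),):
            m=(r>lo)&(r<hi)&(P[...,2]>.008)&(P[...,2]<.045)
            for x in P[m]: pass
            Q=P[m]; a=np.degrees(np.arctan2(Q[:,1]-b[1],Q[:,0]-b[0]))
            hist,e=np.histogram(a,18,(-180,180))
            print('  ',[(int(e[j]+10),int(hist[j]),round(float(np.median(Q[(a>=e[j])&(a<e[j+1]),2])),3)) for j in range(18) if hist[j]>1])
    k,l,st,c=cv2.connectedComponentsWithStats(M['red'].astype(np.uint8))
    for i in range(1,k):
        if st[i,4]<60: continue
        Q=P[l==i];Q=Q[~np.isnan(Q[:,0])];R=Q[Q[:,2]>.034].astype(np.float32)
        print(' red',c[i].round(),st[i,4],Q.mean(0).round(3),cv2.minAreaRect(R[:,:2]) if len(R)>20 else '')
    for nm,bx in (('scene',[(165,170,195,192),(195,212,225,238)]),('side',[(222,120,242,142),(182,170,214,198)])):
        if nm==n:
            for a,b_,c_,d_ in bx:
                Q=P[b_:d_,a:c_].reshape(-1,3);Q=Q[Q[:,2]>.01];print(' by',Q.mean(0).round(3),Q.min(0).round(3),Q.max(0).round(3))
E
```

```text
scene
 green [231. 131.] 50 top [ 0.4607 -0.2341  0.0661] zmax 0.0671
   [(-30, 12, 0.02), (-10, 5, 0.016), (10, 2, 0.023), (30, 2, 0.021), (110, 8, 0.03), (130, 6, 0.033), (150, 14, 0.036)]
 green [252. 168.] 59 top [ 0.5172 -0.0683  0.0632] zmax 0.0643
   [(-170, 6, 0.036), (-30, 10, 0.024), (10, 15, 0.019), (30, 13, 0.018), (70, 10, 0.033), (150, 11, 0.028)]
 green [296. 197.] 83 top [0.5047 0.0831 0.0676] zmax 0.0686
   [(-10, 7, 0.02), (10, 2, 0.016), (30, 20, 0.019), (50, 10, 0.017), (90, 9, 0.031), (170, 3, 0.043)]Traceback (most recent call last):
  File "<stdin>", line 21, in <module>
cv2.error: OpenCV(4.12.0) /io/opencv/modules/imgproc/src/convhull.cpp:143: error: (-215:Assertion failed) total >= 0 && (depth == CV_32F || depth == CV_32S) in function 'convexHull'
```

Run:
```python
from h import *
for n in("scene","side"):
    z=np.load(f"{n}0.npz");p,d=z['p'],z['d'];P=cloud(d,z);M=masks(p)
    print(n)
    k,l,st,c=cv2.connectedComponentsWithStats(M['green'].astype(np.uint8))
    for i in range(1,k):
        if st[i,4]<25: continue
        Q=P[l==i];zt=np.nanpercentile(Q[:,2],90);T=Q[Q[:,2]>zt-.004];b=T.mean(0)
        r=np.hypot(P[...,0]-b[0],P[...,1]-b[1])
        m=(r>.02)&(r<.036)&(P[...,2]>.006)&(P[...,2]<.045)&M['brass']
        Q=P[m];a=np.degrees(np.arctan2(Q[:,1]-b[1],Q[:,0]-b[0]));hist,e=np.histogram(a,18,(-180,180))
        print(' top',b.round(4),[(int(e[j]+10),int(hist[j]),round(float(np.median(Q[(a>=e[j])&(a<e[j+1]),2])),3)) for j in range(18) if hist[j]>1])
    k,l,st,c=cv2.connectedComponentsWithStats(M['red'].astype(np.uint8))
    for i in range(1,k):
        if st[i,4]<60: continue
        Q=P[l==i];R=np.ascontiguousarray(Q[(Q[:,2]>.034)&(Q[:,2]<.045)],np.float32)
        print(' red',c[i].round(),st[i,4],Q.mean(0).round(3),cv2.minAreaRect(np.ascontiguousarray(R[:,:2])) if len(R)>20 else '')
    for nm,bx in (('scene',[(165,170,195,192),(195,212,225,238)]),('side',[(222,120,242,142),(182,170,214,198)])):
        if nm==n:
            for a,b_,c_,d_ in bx:
                Q=P[b_:d_,a:c_].reshape(-1,3);Q=Q[Q[:,2]>.01];print(' by',Q.mean(0).round(3),Q.min(0).round(3),Q.max(0).round(3))
```

```text
scene
 top [ 0.4607 -0.2341  0.0661] [(-30, 12, 0.02), (-10, 5, 0.016), (130, 6, 0.033), (150, 8, 0.036)]
 top [ 0.5172 -0.0683  0.0632] [(-170, 4, 0.036), (10, 7, 0.02), (30, 10, 0.018)]
 top [0.5047 0.0831 0.0676] [(10, 2, 0.016), (30, 13, 0.02), (50, 6, 0.017)]
 red [310.   6.] 104 [nan nan nan] ((-0.5838108658790588, -0.9100180268287659), (0.07740170508623123, 0.07817031443119049), 49.4532356262207)
 red [363.  25.] 76 [-0.613 -0.573  0.029] ((-0.6098552346229553, -0.5615076422691345), (0.04109598696231842, 0.041771940886974335), 75.26957702636719)
 red [109.  95.] 75 [ 0.642 -0.694  0.037] ((0.645687997341156, -0.6923993229866028), (0.04379834607243538, 0.05042758584022522), 12.901424407958984)
 red [374. 261.] 5041 [nan nan nan] ((0.4748874306678772, 0.2998652756214142), (0.16106978058815002, 0.1502200961112976), 6.11205530166626)
 red [256. 261.] 157 [0.676 0.136 0.014] 
 by [ 0.673 -0.183  0.028] [ 0.656 -0.199  0.01 ] [ 0.686 -0.173  0.043]
 by [ 0.694 -0.012  0.02 ] [ 0.662 -0.032  0.01 ] [0.72  0.009 0.026]
side
 top [ 0.4583 -0.2348  0.0685] [(-30, 13, 0.02), (-10, 2, 0.027), (150, 28, 0.037), (170, 2, 0.038)]
 top [ 0.5149 -0.0689  0.0658] [(-170, 22, 0.036), (-150, 14, 0.039), (10, 18, 0.021), (30, 15, 0.02)]
 top [0.502  0.082  0.0698] [(-170, 2, 0.035), (-150, 36, 0.037), (-130, 9, 0.039), (10, 2, 0.022), (30, 30, 0.022), (50, 15, 0.018)]
 red [287.  21.] 106 [ 0.643 -0.695  0.039] ((0.6418681740760803, -0.6925751566886902), (0.0442204587161541, 0.06757815927267075), 78.5322036743164)
 red [178. 245.] 164 [nan nan nan] 
 red [259. 346.] 8316 [nan nan nan] ((0.4738093912601471, 0.288427472114563), (0.15986521542072296, 0.1300608068704605), 6.427288055419922)
 by [ 0.668 -0.186  0.029] [ 0.655 -0.203  0.01 ] [ 0.685 -0.174  0.044]
 by [ 0.687 -0.013  0.021] [ 0.662 -0.036  0.01 ] [0.718 0.007 0.029]
```

Emit:
{"method": "arm_command", "body": {"steps": [40, -27, 5, 0, 0, 0, 0, 80, -54, 10, 0, 0, 0, 0, 120, -81, 15, 0, 0, 0, 0, 160, -108, 20, 0, 0, 0, 0, 200, -135, 25, 0, 0, 0, 0, 240, -162, 30, 0, 0, 0, 0, 280, -190, 35, 0, 0, 0, 0, 314, -215, 40, 0, 0, 0, 0]}}

```text
time_s: 0.9
tcp_pos: [0.4603, -0.2333, 0.1527]
ee_rot: [-0.0, 0.975, 0.22, -0.0]
force: [0.6, -0.5, -0.3]
opening: 0.002
finger_force: 0.0
```

```bash
cat > w.py <<'E'
from plant import telemetry, viewer, bot
from h import *
import sys
from scipy.spatial.transform import Rotation as R
s=telemetry.read_state();T=s['tcp_pos'];w,x,y,z=s['ee_rot'];Rm=R.from_quat([x,y,z,w]).as_matrix()
m=viewer.camera_model('wrist');p,d=viewer.camera('wrist');cv2.imwrite(f'pics/{sys.argv[1]}.png',p);np.savez(sys.argv[1]+'.npz',p=p,d=d,**m)
print('t',s['time_s'],'tcp',T.round(4),'F',s['force'].round(2),'xtool',Rm[:,0].round(4),'z',Rm[:,2].round(4))
P=cloud(d,m);M=masks(p)
k,l,st,c=cv2.connectedComponentsWithStats(M['green'].astype(np.uint8))
for i in range(1,k):
    if st[i,4]<80: continue
    Q=P[l==i];Q=Q[~np.isnan(Q[:,0])];zt=np.percentile(Q[:,2],80);Z=Q[Q[:,2]>zt-.003]
    (bx,by),rad=cv2.minEnclosingCircle(np.ascontiguousarray(Z[:,:2],np.float32));b=np.array([bx,by,zt])
    r=np.hypot(P[...,0]-bx,P[...,1]-by);print('green',c[i].round(),st[i,4],b.round(4),'r',round(rad,4),'tool mm',((b-T)@Rm*1000).round(1))
    for nm,lo,hi in(('low',.01,.0235),('high',.027,.043)):
        q=P[(r>.02)&(r<.036)&(P[...,2]>lo)&(P[...,2]<hi)&M['brass']]-b
        if len(q)>5:
            v=q[:,:2].mean(0);print('  ',nm,len(q),'yaw',np.degrees(np.arctan2(v[1],v[0])).round(1))
E
python3 w.py w1
```

```text
t 0.9 tcp [ 0.4603 -0.2333  0.1527] F [ 0.57 -0.52 -0.33] xtool [0.903  0.4297 0.    ] z [-1.e-04  2.e-04 -1.e+00]
green [102.  32.] 844 [ 0.5169 -0.0719  0.0648] r 0.0114 tool mm [ 120.4 -121.4   88. ]
   low 215 yaw 14.5
   high 243 yaw -158.5
green [261. 183.] 598 [ 0.4607 -0.2367  0.0672] r 0.0111 tool mm [-1.2  3.2 85.5]
   low 152 yaw -32.2
   high 157 yaw 150.2
```

View pics/w1.png

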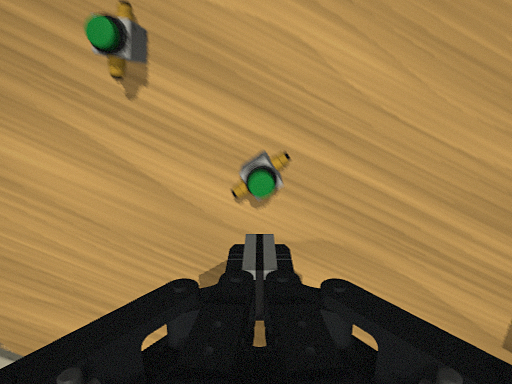

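The wrist view shows button 1 clear at (261,183) and button 2 at (102,32), with the shut fingertips at (260,250).

Emit:
{"method": "arm_command", "body": {"steps": [-1, 2, 30, 0, 0, 0, 0, -1, 2, 60, 0, 0, 0, 0, -1, 2, 76, 0, 0, 0, 0, -1, 2, 78, 0, 0, 0, 0, -1, 2, 78, 0, 0, 0, 0, -1, 2, 78, 0, 0, 0, 0]}}

```text
time_s: 1.55
tcp_pos: [0.4602, -0.2381, 0.0759]
ee_rot: [0.0, 0.975, 0.22, 0.001]
force: [-1.1, 0.2, 0.0]
opening: -0.001
finger_force: 0.0
```

Emit:
{"method": "arm_command", "body": {"steps": [0, 0, 1, 0, 0, 0, 0, 0, 0, 2, 0, 0, 0, 0, 0, 0, 3, 0, 0, 0, 0, 0, 0, 4, 0, 0, 0, 0, 0, 0, 4, 0, 0, 0, 0, 0, 0, 4, 0, 0, 0, 0]}}

```text
time_s: 2.15
tcp_pos: [0.4596, -0.2376, 0.071]
ee_rot: [-0.0, 0.975, 0.22, -0.0]
force: [0.9, 0.6, 0.1]
opening: 0.003
finger_force: 0.0
```

Emit:
{"method": "arm_command", "body": {"steps": [0, 0, 0.5, 0, 0, 0, 0, 0, 0, 1, 0, 0, 0, 0, 0, 0, 1.5, 0, 0, 0, 0, 0, 0, 1.5, 0, 0, 0, 0]}}

```text
time_s: 2.55
tcp_pos: [0.4596, -0.2376, 0.0694]
ee_rot: [-0.0, 0.975, 0.22, -0.0]
force: [-0.1, -0.0, 0.4]
opening: -0.003
finger_force: 0.0
```

Emit:
{"method": "arm_command", "body": {"steps": [0.7, -1.5, 0, 0, 0, 0, 0, 0.7, -1.5, 0.5, 0, 0, 0, 0, 0.7, -1.5, 1, 0, 0, 0, 0, 0.7, -1.5, 1, 0, 0, 0, 0]}}

```text
time_s: 2.95
tcp_pos: [0.4596, -0.236, 0.0685]
ee_rot: [-0.0, 0.975, 0.22, -0.0]
force: [-0.1, -0.4, -0.3]
opening: -0.001
finger_force: 0.0
```

Emit:
{"method": "arm_command", "body": {"steps": [0, 0, 0.5, 0, 0, 0, 0, 0, 0, 1, 0, 0, 0, 0, 0, 0, 1, 0, 0, 0, 0]}}

```text
time_s: 3.25
tcp_pos: [0.4595, -0.236, 0.0674]
ee_rot: [-0.0, 0.975, 0.22, -0.0]
force: [0.4, -0.4, -0.1]
opening: 0.001
finger_force: 0.0
```

Emit:
{"method": "arm_command", "body": {"steps": [0, 0, 0.5, 0, 0, 0, 0, 0, 0, 1, 0, 0, 0, 0, 0, 0, 1, 0, 0, 0, 0]}}

```text
time_s: 3.55
tcp_pos: [0.4595, -0.236, 0.0665]
ee_rot: [-0.0, 0.975, 0.22, -0.0]
force: [-0.9, -0.6, -0.1]
opening: 0.001
finger_force: 0.0
```

Emit:
{"method": "arm_command", "body": {"steps": [0, 0, 0.5, 0, 0, 0, 0, 0, 0, 1, 0, 0, 0, 0, 0, 0, 1, 0, 0, 0, 0]}}

```text
time_s: 3.85
tcp_pos: [0.4595, -0.236, 0.0655]
ee_rot: [-0.0, 0.975, 0.22, -0.0]
force: [0.1, -0.2, -0.1]
opening: -0.007
finger_force: 0.0
```

Emit:
{"method": "arm_command", "body": {"steps": [0, 0, 0.5, 0, 0, 0, 0, 0, 0, 1, 0, 0, 0, 0, 0, 0, 1, 0, 0, 0, 0]}}

```text
time_s: 4.15
tcp_pos: [0.4596, -0.236, 0.0645]
ee_rot: [-0.0, 0.975, 0.22, -0.0]
force: [0.5, 0.2, 0.3]
opening: 0.003
finger_force: 0.0
```

Emit:
{"method": "arm_command", "body": {"steps": [0, 0, 0.5, 0, 0, 0, 0, 0, 0, 1, 0, 0, 0, 0, 0, 0, 1, 0, 0, 0, 0]}}

```text
time_s: 4.45
tcp_pos: [0.4595, -0.236, 0.0634]
ee_rot: [-0.0, 0.975, 0.22, -0.0]
force: [-0.5, -0.0, 0.9]
opening: 0.001
finger_force: 0.0
```

Emit:
{"method": "arm_command", "body": {"steps": [0, 0, 0.5, 0, 0, 0, 0, 0, 0, 1, 0, 0, 0, 0, 0, 0, 1, 0, 0, 0, 0]}}

```text
time_s: 4.75
tcp_pos: [0.4595, -0.236, 0.0624]
ee_rot: [-0.0, 0.975, 0.22, -0.0]
force: [0.1, 0.4, -0.3]
opening: 0.004
finger_force: 0.0
```

```bash
python3 w.py w2
python3 - <<'E'
from plant import viewer
from h import *
a=cv2.imread('pics/w2.png')[150:384,130:390]
p,d=viewer.camera('side');b=p[85:160,280:370];p,d=viewer.camera('scene');c=p[90:165,190:280]
f=lambda x:cv2.resize(x,(380,300),interpolation=cv2.INTER_CUBIC)
cv2.imwrite('pics/c2.png',np.vstack([np.hstack([f(b),f(c)]),np.hstack([f(a),f(a)*0])]))
E
```

```text
t 4.75 tcp [ 0.4595 -0.236   0.0624] F [ 0.11  0.44 -0.25] xtool [ 9.031e-01  4.294e-01 -1.000e-04] z [-1.e-04  1.e-04 -1.e+00]
green [22.  9.] 801 [ 0.5123 -0.0762  0.0646] r 0.0097 tool mm [ 116.3 -121.7   -2.1]
   high 221 yaw -164.7
green [261. 218.] 1091 [ 0.4603 -0.2371  0.0673] r 0.0114 tool mm [ 0.3  1.3 -4.9]
   low 270 yaw -29.5
   high 268 yaw 146.8
```

View pics/c2.png

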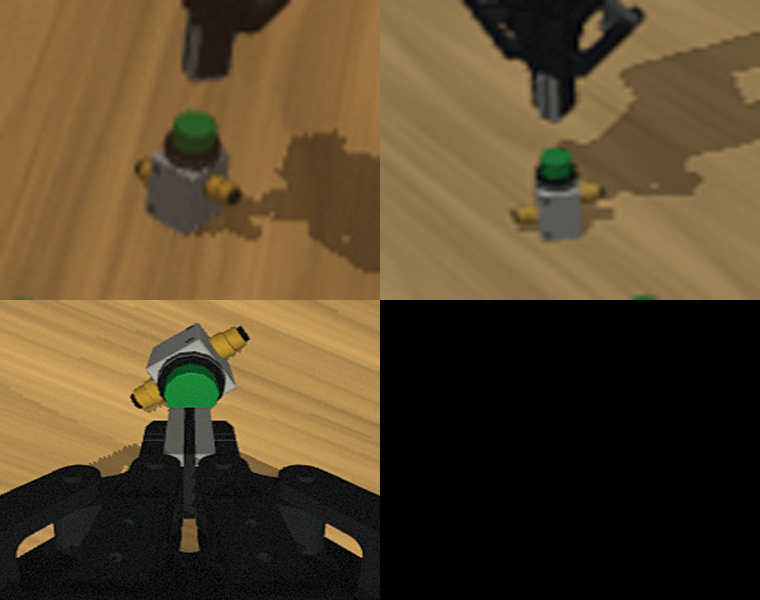

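The crops show the shut fingertips still well above green button 1 in both the side and scene views. I'll measure that gap.

Run:
```python
from plant import viewer,telemetry
from h import *
z=np.load('w2.npz');P=cloud(z['d'],z)
for v in range(205,300,6): print('wrist',v,P[v,253].round(4),P[v,267].round(4),z['p'][v,253])
s=telemetry.read_state();print(s['tcp_pos'],s['q'].round(3),s['opening'])
b=s['tcp_pos']
for n in('side','scene'):
    m=viewer.camera_model(n);p,d=viewer.camera(n);P=cloud(d,m)
    r=np.hypot(P[...,0]-b[0],P[...,1]-b[1]);g=(r<.035)&(P[...,2]>.069)&(P[...,2]<.14)
    Q=P[g];zm=Q[:,2].min();B=Q[Q[:,2]<zm+.006];print(n,len(Q),'lowest',zm.round(4),B.mean(0).round(4),len(B),'xy range all',Q.min(0).round(3),Q.max(0).round(3))
```

```text
wrist 205 [ 0.467  -0.2287  0.0617] [ 0.4709 -0.2362  0.0627] [28 71  0]
wrist 211 [ 0.4654 -0.2296  0.0674] [ 0.469  -0.237   0.0676] [ 52 130  20]
wrist 217 [ 0.4618 -0.2313  0.0668] [ 0.4653 -0.2388  0.0665] [ 51 133  26]
wrist 223 [ 0.4583 -0.2329  0.0667] [ 0.4617 -0.2405  0.0662] [ 51 131  21]
wrist 229 [ 0.4551 -0.2344  0.0673] [ 0.4589 -0.2419  0.0679] [ 55 129  30]
wrist 235 [ 0.4675 -0.2294  0.1066] [ 0.4705 -0.2352  0.107 ] [91 91 96]
wrist 241 [ 0.4676 -0.2295  0.1132] [ 0.4701 -0.2353  0.1128] [86 92 94]
wrist 247 [ 0.4676 -0.2296  0.1193] [ 0.4703 -0.235   0.1196] [83 89 90]
wrist 253 [ 0.4678 -0.2297  0.1251] [ 0.4708 -0.2345  0.1264] [80 86 87]
wrist 259 [ 0.4674 -0.2299  0.1295] [ 0.4698 -0.2349  0.1295] [83 90 90]
wrist 265 [ 0.4675 -0.23    0.1343] [ 0.4703 -0.2345  0.1354] [83 92 89]
wrist 271 [ 0.4679 -0.2299  0.1394] [ 0.4694 -0.2349  0.1381] [146 156 157]
wrist 277 [ 0.469  -0.2295  0.1455] [ 0.4711 -0.2339  0.1457] [65 71 74]
wrist 283 [ 0.4681 -0.23    0.1478] [ 0.4707 -0.234   0.1488] [29 32 30]
wrist 289 [ 0.4672 -0.2304  0.1498] [ 0.4707 -0.2339  0.1524] [11 14 11]
wrist 295 [ 0.4645 -0.2317  0.1488] [ 0.4685 -0.235   0.1522] [13 21 22]
[ 0.45959304 -0.2360199   0.06251104] [-0.497  0.465  1.95  -0.     0.726  0.63 ] -0.0009479879818540766
side 164 lowest 0.069 [ 0.4593 -0.235   0.07  ] 22 xy range all [ 0.445 -0.245  0.069] [ 0.47  -0.22   0.139]
scene 108 lowest 0.1016 [ 0.4654 -0.2297  0.1049] 8 xy range all [ 0.448 -0.245  0.102] [ 0.472 -0.219  0.139]
```

The depth data puts the shut tips about 40 mm above the reported TCP height, and the lateral position agrees. No force has shown up either, so I'll trust the images and the force and carry on down with care.

Emit:
{"method": "arm_command", "body": {"steps": [0, 0, 15, 0, 0, 0, 0, 0, 0, 24, 0, 0, 0, 0, 0, 0, 28, 0, 0, 0, 0, 0, 0, 29, 0, 0, 0, 0, 0, 0, 29, 0, 0, 0, 0]}}

```text
time_s: 5.5
tcp_pos: [0.4596, -0.236, 0.0335]
ee_rot: [-0.0, 0.975, 0.22, -0.0]
force: [-1.1, 0.4, -0.3]
opening: -0.001
finger_force: 0.0
```

Run:
```python
from plant import viewer,telemetry
from h import *
s=telemetry.read_state();b=s['tcp_pos'];print(b.round(4),s['force'].round(2))
m=viewer.camera_model('wrist');p,d=viewer.camera('wrist');P=cloud(d,m)
r=np.hypot(P[...,0]-b[0],P[...,1]-b[1]);g=(r<.016)&(P[...,2]<.1)
for v in range(200,300,4):print(v,P[v,253].round(4),p[v,253])
for n in('side','scene'):
    m=viewer.camera_model(n);p,d=viewer.camera(n);P=cloud(d,m);M=masks(p)['green']
    r=np.hypot(P[...,0]-b[0],P[...,1]-b[1]);g=(r<.03)&(P[...,2]>.06)&(P[...,2]<.12)&~M
    Q=P[g];print(n,np.sort(Q[:,2])[:12].round(4),'green zmax',np.nanpercentile(P[M&(r<.03)][:,2],90))
```

```text
[ 0.4596 -0.236   0.0335] [-1.12  0.37 -0.29]
200 [ 0.4725 -0.2264  0.0416] [81 90 92]
204 [ 0.4712 -0.227   0.0444] [164 173 176]
208 [ 0.4709 -0.2273  0.0502] [75 78 75]
212 [ 0.4703 -0.2277  0.0546] [18 21 26]
216 [ 0.4679 -0.2288  0.0538] [ 9  3 11]
220 [ 0.4671 -0.2292  0.0573] [28 75 12]
224 [ 0.4672 -0.2293  0.0631] [29 77 11]
228 [ 0.4666 -0.2297  0.0667] [ 65 147  39]
232 [ 0.4646 -0.2306  0.0666] [ 46 132  10]
236 [ 0.4679 -0.2293  0.0794] [89 94 97]
240 [ 0.468  -0.2294  0.084 ] [84 90 91]
244 [ 0.4672 -0.2298  0.0864] [82 93 88]
248 [ 0.4678 -0.2296  0.0915] [81 91 88]
252 [ 0.4678 -0.2297  0.0952] [82 89 89]
256 [ 0.4676 -0.2298  0.0983] [85 94 90]
260 [ 0.4674 -0.23    0.1012] [85 91 91]
264 [ 0.4678 -0.2299  0.105 ] [86 93 92]
268 [ 0.4682 -0.2298  0.1088] [84 91 91]
272 [ 0.4671 -0.2303  0.1097] [143 153 156]
276 [ 0.469  -0.2296  0.1158] [91 94 95]
280 [ 0.4687 -0.2298  0.1178] [ 9 12 14]
284 [ 0.4684 -0.2299  0.1198] [21 26 19]
288 [ 0.4668 -0.2307  0.1195] [27 26 23]
292 [ 0.4653 -0.2314  0.1193] [12 10  4]
296 [ 0.4638 -0.232   0.1193] [32 31 29]
side [0.0648 0.0665 0.0681 0.0682 0.0688 0.0692 0.0698 0.07   0.071  0.0734
 0.0751 0.0753] green zmax 0.06910063706190914
scene [0.065  0.0654 0.0655 0.0733 0.0761 0.0771 0.0773 0.0776 0.078  0.0784
 0.0789 0.0794] green zmax 0.06726913925878017
```

Emit:
{"method": "arm_command", "body": {"steps": [0, 0, 2, 0, 0, 0, 0, 0, 0, 4, 0, 0, 0, 0, 0, 0, 5, 0, 0, 0, 0, 0, 0, 5, 0, 0, 0, 0]}}

```text
time_s: 6.05
tcp_pos: [0.4595, -0.236, 0.0284]
ee_rot: [-0.0, 0.975, 0.22, -0.0]
force: [0.3, 0.4, -0.3]
opening: -0.003
finger_force: 0.0
```

Emit:
{"method": "arm_command", "body": {"steps": [0, 0, 0.5, 0, 0, 0, 0, 0, 0, 1, 0, 0, 0, 0, 0, 0, 1, 0, 0, 0, 0]}}

```text
time_s: 6.35
tcp_pos: [0.4597, -0.2361, 0.0277]
ee_rot: [0.0, 0.975, 0.22, 0.0]
force: [-0.1, 0.4, 4.3]
opening: -0.002
finger_force: 2.2
```

Emit:
{"method": "arm_command", "body": {"steps": [0, 0, 0.5, 0, 0, 0, 0, 0, 0, 1, 0, 0, 0, 0, 0, 0, 1, 0, 0, 0, 0]}}

```text
time_s: 6.65
tcp_pos: [0.4598, -0.2361, 0.0269]
ee_rot: [0.0, 0.975, 0.22, 0.0]
force: [-1.8, 0.6, 8.5]
opening: -0.003
finger_force: 3.9
```

Emit:
{"method": "arm_command", "body": {"steps": [0, 0, 0.5, 0, 0, 0, 0, 0, 0, 1, 0, 0, 0, 0, 0, 0, 1, 0, 0, 0, 0]}}

```text
time_s: 6.95
tcp_pos: [0.4599, -0.2362, 0.0261]
ee_rot: [0.0, 0.975, 0.22, 0.0]
force: [-1.6, 1.5, 10.1]
opening: 0.0
finger_force: 5.1
```

Emit:
{"method": "arm_command", "body": {"steps": [0, 0, 0.5, 0, 0, 0, 0, 0, 0, 1, 0, 0, 0, 0, 0, 0, 1, 0, 0, 0, 0]}}

```text
time_s: 7.25
tcp_pos: [0.4599, -0.2362, 0.0253]
ee_rot: [0.0, 0.975, 0.22, 0.0]
force: [-1.9, 1.4, 11.1]
opening: 0.001
finger_force: 5.7
```

Emit:
{"method": "arm_command", "body": {"steps": [0, 0, 0.4, 0, 0, 0, 0, 0, 0, 0.8, 0, 0, 0, 0, 0, 0, 1.2, 0, 0, 0, 0, 0, 0, 1.6, 0, 0, 0, 0, 0, 0, 1.6, 0, 0, 0, 0]}}

```text
time_s: 7.75
tcp_pos: [0.4599, -0.2362, 0.0235]
ee_rot: [0.0, 0.975, 0.22, 0.0]
force: [-1.3, 0.3, 9.0]
opening: 0.004
finger_force: 4.4
```

Emit:
{"method": "arm_command", "body": {"steps": [0, 0, 0.4, 0, 0, 0, 0, 0, 0, 0.8, 0, 0, 0, 0, 0, 0, 0.8, 0, 0, 0, 0]}}

```text
time_s: 8.05
tcp_pos: [0.4596, -0.236, 0.0221]
ee_rot: [0.0, 0.975, 0.22, 0.0]
force: [1.0, 0.3, -0.1]
opening: 0.001
finger_force: 0.0
```

Emit:
{"method": "arm_command", "body": {"steps": [0, 0, 0.4, 0, 0, 0, 0, 0, 0, 0.8, 0, 0, 0, 0, 0, 0, 0.8, 0, 0, 0, 0]}}

```text
time_s: 8.35
tcp_pos: [0.4596, -0.236, 0.0212]
ee_rot: [-0.0, 0.975, 0.22, -0.0]
force: [-0.0, -0.3, 1.9]
opening: 0.003
finger_force: 0.7
```

Valve 1 clicked in. Its peak was about 11 N, so it is the stiff one. Next I'll lift and move to valve 2.

Emit:
{"method": "arm_command", "body": {"steps": [0, 0, -30, 0, 0, 0, 0, 0, 0, -60, 0, 0, 0, 0, 30, -31, -70, 0, 0, 0, 0, 60, -62, -70, 0, 0, 0, 0, 90, -93, -70, 0, 0, 0, 0, 115, -118, -70, 0, 0, 0, 0, 122.5, -126, -70, 0, 0, 0, 0, 122.5, -126, -70, 0, 0, 0, 0]}}

```text
time_s: 9.15
tcp_pos: [0.5163, -0.0685, 0.0912]
ee_rot: [-0.0, 0.975, 0.221, -0.0]
force: [0.0, -0.3, -0.3]
opening: 0.001
finger_force: 0.0
```

```bash
python3 w.py w3
python3 - <<'E'
from plant import viewer
from h import *
for n in('side','scene'):
    m=viewer.camera_model(n);p,d=viewer.camera(n);P=cloud(d,m);M=masks(p)['green']
    for b in((.46,-.236),(.5162,-.0695),(.5035,.0825)):
        Q=P[M&(np.hypot(P[...,0]-b[0],P[...,1]-b[1])<.03)];print(n,b,len(Q),np.percentile(Q[:,2],90).round(4) if len(Q) else '')
E
```

```text
t 9.15 tcp [ 0.5163 -0.0685  0.0912] F [ 0.02 -0.26 -0.31] xtool [ 9.019e-01  4.318e-01 -2.000e-04] z [-2.e-04 -0.e+00 -1.e+00]
green [ 44. 128.] 1402 [0.5041 0.0799 0.0687] r 0.0117 tool mm [  53.  -139.1   22.4]
   low 284 yaw 29.9
   high 291 yaw -141.7
green [262. 206.] 889 [ 0.5168 -0.0712  0.0648] r 0.0115 tool mm [-0.8  2.6 26.3]
   low 232 yaw 17.9
   high 165 yaw -162.6
side (0.46, -0.236) 56 0.0624
side (0.5162, -0.0695) 79 0.0669
side (0.5035, 0.0825) 122 0.0711
scene (0.46, -0.236) 36 0.0606
scene (0.5162, -0.0695) 59 0.0652
scene (0.5035, 0.0825) 82 0.0689
```

Emit:
{"method": "arm_command", "body": {"steps": [-0.6, 2, 25, 0, 0, 0, 0, -0.6, 2, 50, 0, 0, 0, 0, -0.6, 2, 58, 0, 0, 0, 0, -0.6, 2, 61, 0, 0, 0, 0, -0.6, 2, 62, 0, 0, 0, 0, -0.6, 2, 62, 0, 0, 0, 0]}}

```text
time_s: 9.9
tcp_pos: [0.517, -0.0721, 0.03]
ee_rot: [0.0, 0.976, 0.22, 0.001]
force: [0.0, 0.6, 0.3]
opening: -0.002
finger_force: 0.0
```

Emit:
{"method": "arm_command", "body": {"steps": [0, 0, 0.5, 0, 0, 0, 0, 0, 0, 1, 0, 0, 0, 0, 0, 0, 1, 0, 0, 0, 0]}}

```text
time_s: 10.2
tcp_pos: [0.5167, -0.0717, 0.0287]
ee_rot: [0.0, 0.975, 0.22, 0.0]
force: [0.6, -0.2, 0.4]
opening: -0.001
finger_force: 0.0
```

Emit:
{"method": "arm_command", "body": {"steps": [0, 0, 0.5, 0, 0, 0, 0, 0, 0, 1, 0, 0, 0, 0, 0, 0, 1, 0, 0, 0, 0]}}

```text
time_s: 10.5
tcp_pos: [0.5164, -0.0716, 0.0273]
ee_rot: [-0.0, 0.975, 0.22, -0.0]
force: [-0.5, -0.1, -0.6]
opening: 0.002
finger_force: 0.0
```

Emit:
{"method": "arm_command", "body": {"steps": [0, 0, 0.5, 0, 0, 0, 0, 0, 0, 1, 0, 0, 0, 0, 0, 0, 1, 0, 0, 0, 0]}}

```text
time_s: 10.8
tcp_pos: [0.5164, -0.0717, 0.0262]
ee_rot: [-0.0, 0.975, 0.22, -0.0]
force: [0.2, 0.6, -0.5]
opening: 0.003
finger_force: 0.0
```

Emit:
{"method": "arm_command", "body": {"steps": [0, 0, 0.5, 0, 0, 0, 0, 0, 0, 1, 0, 0, 0, 0, 0, 0, 1, 0, 0, 0, 0]}}

```text
time_s: 11.1
tcp_pos: [0.5165, -0.0717, 0.0254]
ee_rot: [0.0, 0.975, 0.22, 0.0]
force: [-0.5, -0.6, 2.8]
opening: 0.001
finger_force: 0.9
```

Emit:
{"method": "arm_command", "body": {"steps": [0, 0, 0.5, 0, 0, 0, 0, 0, 0, 1, 0, 0, 0, 0, 0, 0, 1, 0, 0, 0, 0]}}

```text
time_s: 11.4
tcp_pos: [0.5165, -0.0717, 0.0244]
ee_rot: [0.0, 0.975, 0.22, 0.0]
force: [-0.1, 0.2, 3.6]
opening: -0.0
finger_force: 1.9
```

Emit:
{"method": "arm_command", "body": {"steps": [0, 0, 0.5, 0, 0, 0, 0, 0, 0, 1, 0, 0, 0, 0, 0, 0, 1, 0, 0, 0, 0]}}

```text
time_s: 11.7
tcp_pos: [0.5165, -0.0717, 0.0234]
ee_rot: [0.0, 0.975, 0.22, 0.0]
force: [-1.3, -0.3, 4.6]
opening: 0.003
finger_force: 2.4
```

Emit:
{"method": "arm_command", "body": {"steps": [0, 0, 0.5, 0, 0, 0, 0, 0, 0, 1, 0, 0, 0, 0, 0, 0, 1.5, 0, 0, 0, 0, 0, 0, 2, 0, 0, 0, 0, 0, 0, 2.5, 0, 0, 0, 0, 0, 0, 3, 0, 0, 0, 0, 0, 0, 3, 0, 0, 0, 0]}}

```text
time_s: 12.4
tcp_pos: [0.5164, -0.0717, 0.0201]
ee_rot: [-0.0, 0.975, 0.22, -0.0]
force: [-0.0, 0.0, 0.3]
opening: -0.004
finger_force: 0.6
```

Emit:
{"method": "arm_command", "body": {"steps": [0, 0, 0.4, 0, 0, 0, 0, 0, 0, 0.8, 0, 0, 0, 0, 0, 0, 0.8, 0, 0, 0, 0]}}

```text
time_s: 12.7
tcp_pos: [0.5161, -0.0716, 0.0193]
ee_rot: [-0.0, 0.975, 0.22, -0.0]
force: [-1.0, 0.5, -0.6]
opening: 0.004
finger_force: 0.0
```

Emit:
{"method": "arm_command", "body": {"steps": [0, 0, 0.3, 0, 0, 0, 0, 0, 0, 0.6, 0, 0, 0, 0, 0, 0, 0.6, 0, 0, 0, 0]}}

```text
time_s: 13.0
tcp_pos: [0.5164, -0.0717, 0.0189]
ee_rot: [-0.0, 0.975, 0.22, -0.0]
force: [0.4, -0.1, -0.4]
opening: -0.001
finger_force: 0.0
```

Emit:
{"method": "arm_command", "body": {"steps": [0, 0, -30, 0, 0, 0, 0, 0, 0, -60, 0, 0, 0, 0, 15, -36, -72, 0, 0, 0, 0, 30, -72, -72, 0, 0, 0, 0, 45, -115, -72, 0, 0, 0, 0, 54, -143.5, -72, 0, 0, 0, 0, 54, -143.5, -72, 0, 0, 0, 0]}}

```text
time_s: 13.7
tcp_pos: [0.503, 0.0841, 0.0911]
ee_rot: [-0.0, 0.975, 0.222, 0.0]
force: [-0.5, -0.6, 0.4]
opening: -0.001
finger_force: 0.0
```

```bash
python3 w.py w4
python3 - <<'E'
from plant import viewer
from h import *
for n in('side','scene'):
    m=viewer.camera_model(n);p,d=viewer.camera(n);P=cloud(d,m);M=masks(p)['green']
    for b in((.46,-.236),(.5162,-.0695),(.5035,.0825)):
        Q=P[M&(np.hypot(P[...,0]-b[0],P[...,1]-b[1])<.03)];print(n,b,len(Q),np.percentile(Q[:,2],90).round(4) if len(Q) else '')
E
```

```text
t 13.7 tcp [0.503  0.0841 0.0911] F [-0.54 -0.63  0.43] xtool [9.015e-01 4.327e-01 3.000e-04] z [ 1.e-04  5.e-04 -1.e+00]
green [264. 207.] 969 [0.5038 0.0805 0.0688] r 0.0114 tool mm [-0.8  3.5 22.3]
   low 236 yaw 33.6
   high 128 yaw -144.9
green [450. 271.] 680 [ 0.5162 -0.0711  0.0578] r 0.0121 tool mm [-55.3 145.6  33.2]
   low 251 yaw 22.8
   high 175 yaw -167.4
side (0.46, -0.236) 57 0.063
side (0.5162, -0.0695) 0 
side (0.5035, 0.0825) 135 0.0708
scene (0.46, -0.236) 36 0.0603
scene (0.5162, -0.0695) 43 0.0583
scene (0.5035, 0.0825) 84 0.0687
```

Emit:
{"method": "arm_command", "body": {"steps": [0, 0, 25, 0, 0, 0, 0, 0, 0, 48, 0, 0, 0, 0, 0, 0, 56, 0, 0, 0, 0, 0, 0, 58, 0, 0, 0, 0, 0, 0, 58, 0, 0, 0, 0]}}

```text
time_s: 14.35
tcp_pos: [0.5039, 0.0805, 0.0331]
ee_rot: [0.0, 0.976, 0.22, -0.0]
force: [-0.8, -0.8, 0.0]
opening: -0.001
finger_force: 0.0
```

Emit:
{"method": "arm_command", "body": {"steps": [0, 0, 0.5, 0, 0, 0, 0, 0, 0, 1, 0, 0, 0, 0, 0, 0, 1.5, 0, 0, 0, 0, 0, 0, 1.5, 0, 0, 0, 0]}}

```text
time_s: 14.75
tcp_pos: [0.5037, 0.0812, 0.0317]
ee_rot: [0.0, 0.975, 0.22, 0.0]
force: [-0.4, 0.3, 0.2]
opening: -0.001
finger_force: 0.0
```

Emit:
{"method": "arm_command", "body": {"steps": [0, 0, 0.5, 0, 0, 0, 0, 0, 0, 1, 0, 0, 0, 0, 0, 0, 1, 0, 0, 0, 0]}}

```text
time_s: 15.05
tcp_pos: [0.5035, 0.0811, 0.0303]
ee_rot: [-0.0, 0.975, 0.22, -0.0]
force: [0.4, 0.1, -0.3]
opening: -0.002
finger_force: 0.0
```

Emit:
{"method": "arm_command", "body": {"steps": [0, 0, 0.5, 0, 0, 0, 0, 0, 0, 1, 0, 0, 0, 0, 0, 0, 1, 0, 0, 0, 0]}}

```text
time_s: 15.35
tcp_pos: [0.5036, 0.0811, 0.0295]
ee_rot: [-0.0, 0.975, 0.22, 0.0]
force: [-0.6, 0.3, 2.3]
opening: -0.001
finger_force: 1.0
```

Emit:
{"method": "arm_command", "body": {"steps": [0, 0, 0.5, 0, 0, 0, 0, 0, 0, 1, 0, 0, 0, 0, 0, 0, 1, 0, 0, 0, 0]}}

```text
time_s: 15.65
tcp_pos: [0.5037, 0.0811, 0.0285]
ee_rot: [-0.0, 0.975, 0.22, 0.0]
force: [-1.0, -0.2, 5.1]
opening: 0.001
finger_force: 2.1
```

Emit:
{"method": "arm_command", "body": {"steps": [0, 0, 0.5, 0, 0, 0, 0, 0, 0, 1, 0, 0, 0, 0, 0, 0, 1, 0, 0, 0, 0]}}

```text
time_s: 15.95
tcp_pos: [0.5037, 0.0811, 0.0276]
ee_rot: [-0.0, 0.975, 0.22, 0.0]
force: [-1.1, -0.1, 5.9]
opening: 0.0
finger_force: 2.8
```

Emit:
{"method": "arm_command", "body": {"steps": [0, 0, 0.5, 0, 0, 0, 0, 0, 0, 1, 0, 0, 0, 0, 0, 0, 1.5, 0, 0, 0, 0, 0, 0, 2, 0, 0, 0, 0, 0, 0, 2.5, 0, 0, 0, 0, 0, 0, 3, 0, 0, 0, 0, 0, 0, 3, 0, 0, 0, 0]}}

```text
time_s: 16.65
tcp_pos: [0.5036, 0.0811, 0.0243]
ee_rot: [-0.0, 0.975, 0.22, -0.0]
force: [0.1, -0.3, 2.0]
opening: -0.003
finger_force: 1.0
```

Emit:
{"method": "arm_command", "body": {"steps": [0, 0, 0.4, 0, 0, 0, 0, 0, 0, 0.8, 0, 0, 0, 0, 0, 0, 1.2, 0, 0, 0, 0, 0, 0, 1.2, 0, 0, 0, 0]}}

```text
time_s: 17.05
tcp_pos: [0.5034, 0.081, 0.023]
ee_rot: [-0.0, 0.975, 0.22, -0.0]
force: [0.5, 0.4, 0.3]
opening: 0.002
finger_force: 0.0
```

Emit:
{"method": "arm_command", "body": {"steps": [0, 0, -30, 0, 0, 0, 0, 0, 0, -60, 0, 0, 0, 0, 0, 0, -75, 0, 0, 0, 0.5]}}

```text
time_s: 17.35
tcp_pos: [0.5046, 0.0812, 0.1002]
ee_rot: [0.0, 0.975, 0.22, 0.001]
force: [0.1, -0.0, -0.3]
opening: 0.157
finger_force: 0.0
```

Emit:
{"method": "arm_command", "body": {"steps": [-20, 30, 0, 0, 0, 7, 1, -45, 67, 0, 0, 0, 14, 1, -70, 105, 0, 0, 0, 21, 1, -95, 143, 0, 0, 0, 28, 1, -120, 182, 0, 0, 0, 35, 1, -145, 220, 0, 0, 0, 42, 1, -165, 252, 0, 0, 0, 49.5, 1, -175, 267.5, 0, 0, 0, 56.5, 1]}}

```text
time_s: 18.15
tcp_pos: [0.46, -0.2386, 0.0983]
ee_rot: [0.0, 0.962, -0.272, 0.0]
force: [-0.5, 0.4, 0.8]
opening: 0.997
finger_force: 0.0
```

```bash
python3 w.py w5
python3 - <<'E'
from plant import viewer
from h import *
for n in('side','scene'):
    m=viewer.camera_model(n);p,d=viewer.camera(n);P=cloud(d,m);M=masks(p)['green']
    for b in((.46,-.236),(.5162,-.0695),(.5035,.0825)):
        Q=P[M&(np.hypot(P[...,0]-b[0],P[...,1]-b[1])<.03)];print(n,b,len(Q),np.percentile(Q[:,2],90).round(4) if len(Q) else '')
E
```

```text
t 18.15 tcp [ 0.46   -0.2386  0.0983] F [-0.53  0.37  0.76] xtool [ 0.8525 -0.5227  0.0009] z [ 6.e-04 -7.e-04 -1.e+00]
green [257. 202.] 794 [ 0.4601 -0.2374  0.0603] r 0.0116 tool mm [-0.6 -1.1 38. ]
   low 226 yaw -31.8
   high 179 yaw 149.8
green [ 35. 247.] 695 [ 0.5178 -0.0724  0.0578] r 0.0122 tool mm [ -37.7 -172.    40.5]
   low 195 yaw 13.8
   high 298 yaw -159.9
side (0.46, -0.236) 56 0.0627
side (0.5162, -0.0695) 66 0.0601
side (0.5035, 0.0825) 104 0.064
scene (0.46, -0.236) 36 0.0606
scene (0.5162, -0.0695) 43 0.0579
scene (0.5035, 0.0825) 66 0.0618
```

View pics/w5.png

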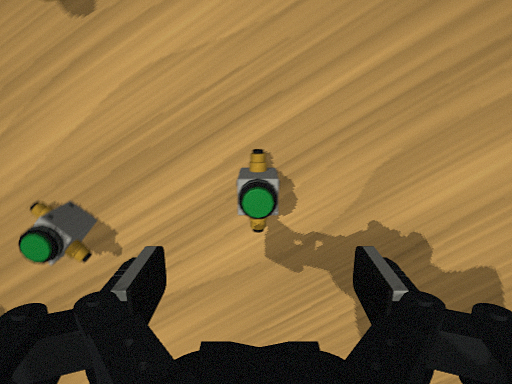

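All three buttons now sit about 7 mm lower, so they are locked in. Valve 1 is at (257,202), lined up midway between the open fingers.

Emit:
{"method": "arm_command", "body": {"steps": [0, 0, 25, 0, 0, 0, 1, 0, 0, 50, 0, 0, 0, 1, 0, 0, 75, 0, 0, 0, 1, 0, 0, 100, 0, 0, 0, 1, 0, 0, 115, 0, 0, 0, 1, 0, 0, 123, 0, 0, 0, 1, 0, 0, 126, 0, 0, 0, 1, 0, 0, 126, 0, 0, 0, 1]}}

```text
time_s: 19.1
tcp_pos: [0.4607, -0.2355, -0.0275]
ee_rot: [0.0, 0.964, -0.267, 0.0]
force: [0.7, 0.5, -0.4]
opening: 0.999
finger_force: 0.0
```

```bash
python3 w.py w6
python3 - <<'E'
from plant import viewer
from h import *
f=lambda x:cv2.resize(x,(400,300),interpolation=cv2.INTER_CUBIC)
p,d=viewer.camera('side');q,d=viewer.camera('scene')
cv2.imwrite('pics/c6.png',np.vstack([np.hstack([f(p[75:165,270:390]),f(q[80:170,175:295])]),np.hstack([f(cv2.imread('pics/w6.png')),np.zeros((300,400,3),np.uint8)])]))
E
```

```text
t 19.1 tcp [ 0.4607 -0.2355 -0.0275] F [ 0.74  0.48 -0.38] xtool [ 8.569e-01 -5.154e-01  3.000e-04] z [ 2.e-04 -1.e-04 -1.e+00]
green [262. 308.] 3200 [ 0.46   -0.2373  0.0602] r 0.0118 tool mm [  0.4   1.9 -87.7]
   low 752 yaw -31.5
   high 11 yaw 153.2
```

View pics/c6.png

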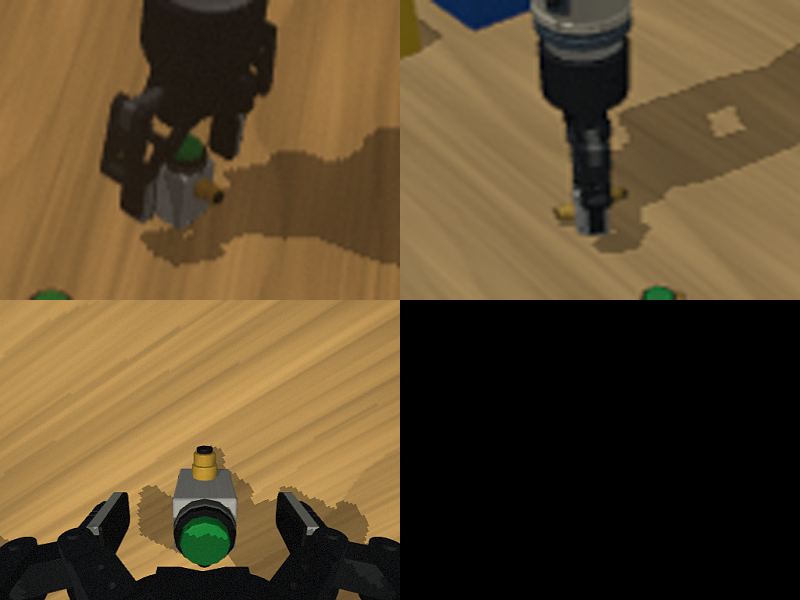

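The fingers straddle the valve block centrally, so I'll close them.

Emit:
{"method": "arm_command", "body": {"steps": [0, 1.5, 0, 0, 0, 0, 1, 0, 1.5, 0, 0, 0, 0, 0.6, 0, 1.5, 0, 0, 0, 0, 0.45, 0, 1.5, 0, 0, 0, 0, 0.3, 0, 1.5, 0, 0, 0, 0, 0.2, 0, 1.5, 0, 0, 0, 0, 0.2, 0, 1.5, 0, 0, 0, 0, 0.2, 0, 1.5, 0, 0, 0, 0, 0.2]}}

```text
time_s: 20.05
tcp_pos: [0.4598, -0.237, -0.0276]
ee_rot: [0.0, 0.963, -0.268, 0.0]
force: [-1.0, 0.0, 5.4]
opening: 0.369
finger_force: 59.9
```

Emit:
{"method": "arm_command", "body": {"steps": [0, 0, -3, 0, 0, 0, 0.2, 0, 0, -8, 0, 0, 0, 0.2, 0, 0, -15, 0, 0, 0, 0.2, 0, 0, -20, 0, 0, 0, 0.2, 0, 0, -20, 0, 0, 0, 0.2]}}

```text
time_s: 20.55
tcp_pos: [0.4602, -0.2372, -0.0069]
ee_rot: [0.0, 0.963, -0.268, 0.001]
force: [0.4, -0.2, -2.4]
opening: 0.365
finger_force: 59.5
```

```bash
python3 w.py w7
python3 - <<'E'
from plant import viewer
from h import *
f=lambda x:cv2.resize(x,(400,300),interpolation=cv2.INTER_CUBIC)
p,d=viewer.camera('side');q,d=viewer.camera('scene')
cv2.imwrite('pics/c7.png',np.vstack([np.hstack([f(p[75:165,270:390]),f(q[80:170,175:295])]),np.hstack([f(cv2.imread('pics/w7.png')),np.zeros((300,400,3),np.uint8)])]))
E
```

```text
t 20.55 tcp [ 0.4602 -0.2372 -0.0069] F [ 0.37 -0.23 -2.39] xtool [ 0.8565 -0.5161  0.0015] z [ 1.4e-03 -7.0e-04 -1.0e+00]
green [259. 308.] 3214 [ 0.4601 -0.2384  0.0809] r 0.0118 tool mm [  0.6   1.1 -87.7]
   high 666 yaw -31.1
```

View pics/c7.png

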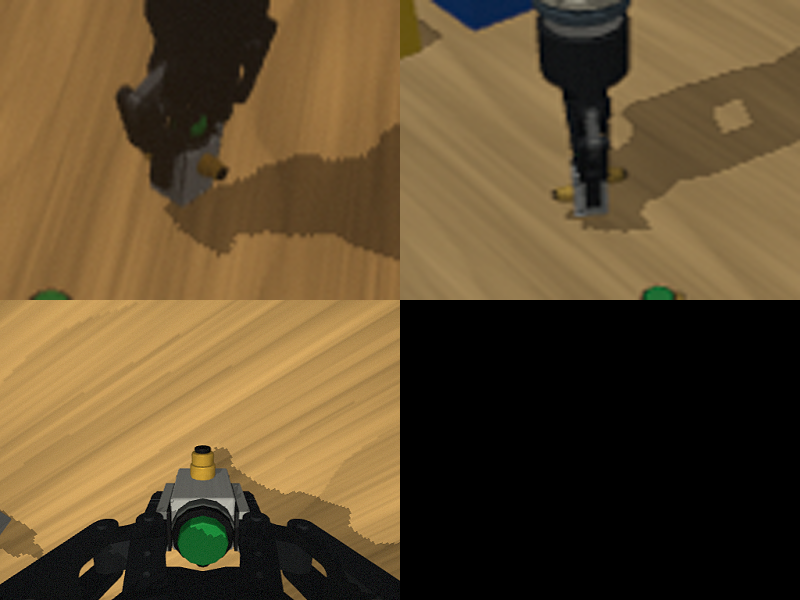

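The valve is held upright: its button top rose 20.6 mm with the lift. Next I'll carry it to the tray.

Emit:
{"method": "arm_command", "body": {"steps": [0, 0, -25, 0, 0, 0, 0.2, 0, 0, -55, 0, 0, -4, 0.2, -8, -14, -80, 0, 0, -9, 0.2, -24, -42, -95, 0, 0, -15, 0.2, -44, -77, -100, 0, 0, -21, 0.2, -64, -112, -100, 0, 0, -27, 0.2, -84, -147, -100, 0, 0, -33, 0.2, -104, -182, -100, 0, 0, -37, 0.2]}}

```text
time_s: 21.5
tcp_pos: [0.4641, -0.0259, 0.0922]
ee_rot: [-0.0, 0.999, 0.053, -0.0]
force: [0.3, -0.1, -2.4]
opening: 0.364
finger_force: 59.9
```

Run:
```python
from plant import telemetry
import numpy as np
from scipy.spatial.transform import Rotation as R
s=telemetry.read_state();w,x,y,z=s['ee_rot'];M=R.from_quat([x,y,z,w]).as_matrix()
print(s['tcp_pos'],s['q'].round(2),M[:,0].round(3),((np.array([.475,.300,s['tcp_pos'][2]])-s['tcp_pos'])@M*1000).round(1))
```

```text
[ 0.46409959 -0.02586765  0.0921966 ] [-0.08  0.35  2.05  0.    0.74  1.38] [ 0.994  0.107 -0.   ] [  45.6 -322.8    0. ]
```

Emit:
{"method": "arm_command", "body": {"steps": [4, -30, 0, 0, 0, 0, 0.2, 10, -70, 0, 0, 0, 0, 0.2, 17, -115, 0, 0, 0, 0, 0.2, 24, -160, 0, 0, 0, 0, 0.2, 31, -205, 0, 0, 0, 0, 0.2, 37, -250, 0, 0, 0, 0, 0.2, 42, -290, 0, 0, 0, 0, 0.2, 45, -323, 0, 0, 0, 0, 0.2]}}

```text
time_s: 22.3
tcp_pos: [0.4755, 0.3009, 0.0919]
ee_rot: [-0.0, 0.999, 0.052, -0.0]
force: [0.8, -0.2, -1.6]
opening: 0.367
finger_force: 59.9
```

Emit:
{"method": "arm_command", "body": {"steps": [0, 0, 0, 0, 0, 0, 0.2, 0, 0, 20, 0, 0, 0, 0.2, 0, 0, 45, 0, 0, 0, 0.2, 0, 0, 70, 0, 0, 0, 0.2, 0, 0, 85, 0, 0, 0, 0.2, 0, 0, 85, 0, 0, 0, 0.2]}}

```text
time_s: 22.9
tcp_pos: [0.4742, 0.297, 0.0051]
ee_rot: [0.001, 0.999, 0.051, -0.002]
force: [-0.7, -0.3, -1.8]
opening: 0.369
finger_force: 60.1
```

```bash
python3 w.py w8
python3 - <<'E'
from plant import viewer
from h import *
f=lambda x:cv2.resize(x,(400,300),interpolation=cv2.INTER_CUBIC)
p,d=viewer.camera('side');q,d=viewer.camera('scene')
cv2.imwrite('pics/c8.png',np.vstack([np.hstack([f(p[234:384,170:370]),f(q[170:320,300:500])]),np.hstack([f(cv2.imread('pics/w8.png')),np.zeros((300,400,3),np.uint8)])]))
E
```

```text
t 22.9 tcp [0.4742 0.297  0.0051] F [-0.67 -0.3  -1.81] xtool [ 0.9947  0.1028 -0.0042] z [-0.004  -0.0024 -1.    ]
green [259. 308.] 3252 [0.4747 0.2961 0.0928] r 0.012 tool mm [  0.    1.2 -87.7]
```

View pics/c8.png

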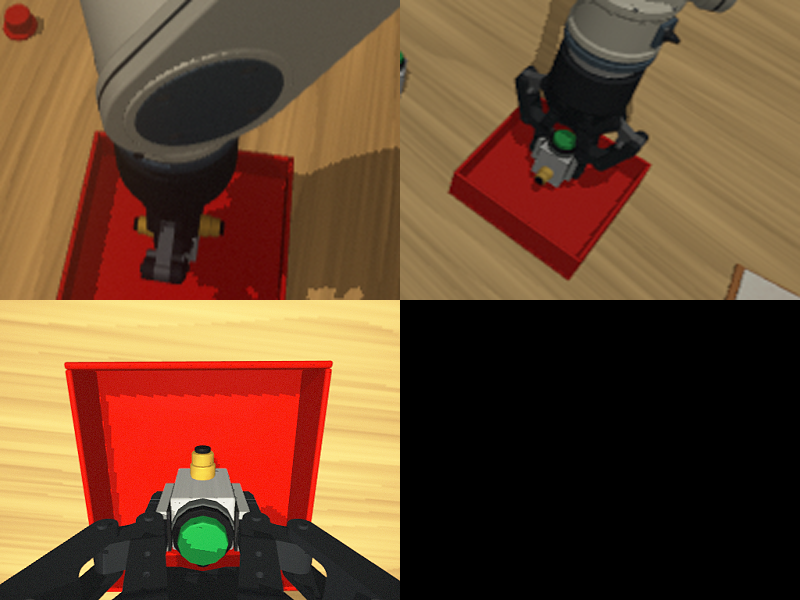

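The valve hangs upright over the middle of the tray, with clearance to the walls. I'll lower it gently until it touches the floor.

Emit:
{"method": "arm_command", "body": {"steps": [0, 0, 8, 0, 0, 0, 0.2, 0, 0, 16, 0, 0, 0, 0.2, 0, 0, 22, 0, 0, 0, 0.2, 0, 0, 26, 0, 0, 0, 0.2, 0, 0, 26, 0, 0, 0, 0.2, 0, 0, 26, 0, 0, 0, 0.2]}}

```text
time_s: 23.65
tcp_pos: [0.4758, 0.2986, -0.0189]
ee_rot: [0.0, 0.999, 0.052, -0.0]
force: [1.0, 0.5, -1.9]
opening: 0.365
finger_force: 60.1
```

Emit:
{"method": "arm_command", "body": {"steps": [0, 0, 0.5, 0, 0, 0, 0.2, 0, 0, 1, 0, 0, 0, 0.2, 0, 0, 1.5, 0, 0, 0, 0.2, 0, 0, 1.5, 0, 0, 0, 0.2]}}

```text
time_s: 24.05
tcp_pos: [0.4759, 0.2986, -0.0202]
ee_rot: [-0.0, 0.999, 0.052, 0.0]
force: [-0.6, -1.3, -1.6]
opening: 0.362
finger_force: 60.1
```

Emit:
{"method": "arm_command", "body": {"steps": [0, 0, 0.5, 0, 0, 0, 0.2, 0, 0, 1, 0, 0, 0, 0.2, 0, 0, 1, 0, 0, 0, 0.2]}}

```text
time_s: 24.35
tcp_pos: [0.4758, 0.2985, -0.0213]
ee_rot: [0.0, 0.999, 0.052, -0.0]
force: [0.2, -1.0, -2.0]
opening: 0.364
finger_force: 60.1
```

Emit:
{"method": "arm_command", "body": {"steps": [0, 0, 0.5, 0, 0, 0, 0.2, 0, 0, 1, 0, 0, 0, 0.2, 0, 0, 1, 0, 0, 0, 0.2]}}

```text
time_s: 24.65
tcp_pos: [0.4758, 0.2985, -0.0224]
ee_rot: [0.0, 0.999, 0.052, -0.0]
force: [-1.0, 1.1, -1.7]
opening: 0.366
finger_force: 60.1
```

Emit:
{"method": "arm_command", "body": {"steps": [0, 0, 0.4, 0, 0, 0, 0.2, 0, 0, 0.8, 0, 0, 0, 0.2, 0, 0, 0.8, 0, 0, 0, 0.2]}}

```text
time_s: 24.95
tcp_pos: [0.4759, 0.2985, -0.0231]
ee_rot: [0.0, 0.999, 0.052, -0.0]
force: [-0.1, -0.8, -1.7]
opening: 0.369
finger_force: 60.1
```

Emit:
{"method": "arm_command", "body": {"steps": [0, 0, 0.4, 0, 0, 0, 0.2, 0, 0, 0.8, 0, 0, 0, 0.2, 0, 0, 0.8, 0, 0, 0, 0.2]}}

```text
time_s: 25.25
tcp_pos: [0.4759, 0.2986, -0.0235]
ee_rot: [-0.0, 0.999, 0.052, 0.0]
force: [-1.0, -1.1, 4.3]
opening: 0.362
finger_force: 60.9
```

It has touched down, so I'll release it and lift away.

Emit:
{"method": "arm_command", "body": {"steps": [0, 0, -0.3, 0, 0, 0, 0.4, 0, 0, -0.3, 0, 0, 0, 0.45, 0, 0, -0.3, 0, 0, 0, 0.55, 0, 0, -0.3, 0, 0, 0, 0.65, 0, 0, -0.3, 0, 0, 0, 0.7, 0, 0, -0.3, 0, 0, 0, 0.7]}}

```text
time_s: 25.85
tcp_pos: [0.4759, 0.2986, -0.0236]
ee_rot: [-0.0, 0.999, 0.052, -0.0]
force: [0.2, -0.0, 0.1]
opening: 0.7
finger_force: 0.0
```

Emit:
{"method": "arm_command", "body": {"steps": [0, 0, -10, 0, 0, 0, 0.7, 0, 0, -30, 0, 0, 0, 0.7, 0, 0, -60, 0, 0, 0, 0.7, 0, 0, -90, 0, 0, 0, 0.7, 0, 0, -120, 0, 0, 0, 0.7, -20, 0, -150, 0, 0, 0, 0.7, -40, 0, -170, 0, 0, 0, 0.7, -40, 0, -170, 0, 0, 0, 0.7]}}

```text
time_s: 26.65
tcp_pos: [0.4356, 0.2949, 0.1497]
ee_rot: [-0.001, 0.999, 0.052, 0.002]
force: [0.7, -0.1, -0.5]
opening: 0.698
finger_force: 0.0
```

```bash
python3 w.py w9
python3 - <<'E'
from plant import viewer
from h import *
for n in('scene','side'):
    m=viewer.camera_model(n);p,d=viewer.camera(n);P=cloud(d,m);M=masks(p)['green']
    for b in((.476,.2985),(.5162,-.0695),(.5035,.0825)):
        Q=P[M&(np.hypot(P[...,0]-b[0],P[...,1]-b[1])<.03)];print(n,b,len(Q),Q.mean(0).round(4),np.percentile(Q[:,2],90).round(4)) if len(Q) else None
    if n=='scene':cv2.imwrite('pics/c9.png',np.hstack([cv2.resize(p[100:320,150:450],(400,293)),cv2.resize(cv2.imread('pics/w9.png'),(391,293))]))
E
```

```text
t 26.65 tcp [0.4356 0.2949 0.1497] F [ 0.72 -0.13 -0.49] xtool [0.9946 0.104  0.0035] z [ 0.0033  0.0023 -1.    ]
green [508. 133.] 177 [0.5012 0.0877 0.0605] r 0.0085 tool mm [ 43.3 213.1  88.9]
   low 182 yaw 20.7
   high 165 yaw -137.4
green [260. 138.] 603 [0.4757 0.2978 0.0644] r 0.0114 tool mm [39.9  1.5 85.4]
   low 36 yaw 9.7
   high 140 yaw -174.4
scene (0.476, 0.2985) 89 [0.4781 0.2993 0.0622] 0.0643
scene (0.5162, -0.0695) 42 [ 0.5177 -0.0691  0.0567] 0.0582
scene (0.5035, 0.0825) 66 [0.5059 0.0834 0.0594] 0.0619
side (0.476, 0.2985) 197 [0.4744 0.2986 0.065 ] 0.0664
```

View pics/c9.png

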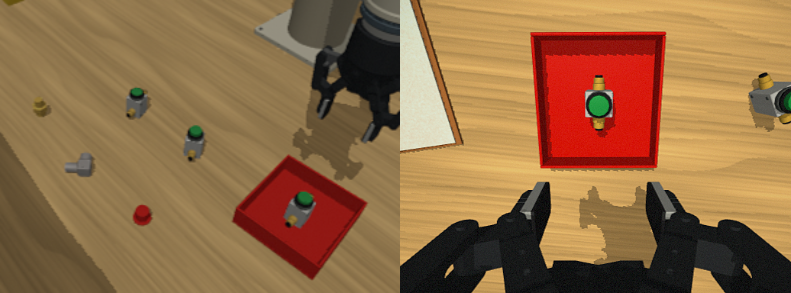

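The stiff valve stands upright in the tray, at (300,207) in the left crop. The two good valves are locked in and still in place at (137,100) and (195,142), and the fittings haven't moved.

```bash
python3 -c "
from plant import bot
print(bot.hand_in())"
```

```text
the job is handed in; nothing more can be done
None
```

I pressed all three buttons until they locked, with readings never above about 11 N. The stiff valve (about 11 N, against 5–6 N for the others) now stands upright in the red tray. The two good valves and the loose fittings are where they were, and the job was handed in at about 27 s.

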